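# Load a driver module under the spring flap of a test jig

### The arm

A 6-joint arm with a two-finger parallel gripper is mounted at the origin on the work surface. World frame = base frame: x ahead of the robot, y to its left, z up, the work surface at z = 0. Lengths are in m, angles in rad, forces in N, time in s.
With the tool pointing down it reaches from about 0.325 to 0.85 m from the base axis. Payload 4.4 kg.
Tool frame: the origin (TCP) lies at the centre of the arm's flange, where the gripper is bolted on; the fingertips stand 199 mm ahead of it and the grasp point (between the pads) lies 180 mm ahead of it; z points along the fingers, y is the line along which they close (so a half turn about z gives the same grasp; the last joint's range is limited). The gripper opens to 94 mm and grips with 3 to 60 N. Pads are 16 mm wide; open, the fingers measure 119 mm over their backs; the gripper's body (75 mm by 177 mm) begins 78 mm behind the grasp point.
Start: joints at [1.008, 0.207, 1.542, -0, 1.393, -0.15], TCP at [0.231, 0.527, 0.405] pointing down, gripper open.
Joint ranges: [-2.73, 2.73], [-0.86, 2.22], [0.23, 2.46], [-1.11, 4.25], [0.08, 2.63], [-2.82, 2.82]. Speed limits (rad/s): [2.79, 2.79, 3.14, 3.14, 3.14, 3.14].

### API

Orientations are given as [roll, pitch, yaw] about the fixed x, y, z axes, in that order (R = Rz(yaw) Ry(pitch) Rx(roll)).
In Python, from workcell import sensors, optics, arm gives the robot as it stands.
- The arm moves only by the tool carry_out, never from a script. Its argument "rows" is text: rows parted by semicolons, each of 5 numbers parted by spaces: the closure, from 0 (fully open) to 1 (shut), then the shift along the world's x, y, z in cm, then the turn about the world's z in rad. In form: hand tx ty tz turn; .... A call has exactly 8 rows; each row is the pose to reach, as a shift and turn from the pose commanded when the call began; what a row does not reach only later rows make up. A row lasts 1/12 s, in which the tool goes at most 41.7 mm and 7.16 degrees, less where a joint would pass 70% of its speed; a pose out of reach is approached as far as the arm can. A call with a gripper value outside its range is refused whole. The fingers move at their own pace and stop on an object; "squeeze" is the grip in N (left out, the last holds). Time passes only in rows, so rows that repeat a pose let the fingers close, or fill a call up. It gives the time, the measured TCP pose, the force, the opening and the grip force at its end, in the units of the state.
- sensors.sense(): the state, without advancing time (a new reading comes with each control period).
- optics.read_camera(name): name is "side" or "top" or "wrist"; returns the picture (384x512x3 uint8, red, green, blue); there is no depth.
- optics.camera_model(name): a dict with "vertical_fov" (degrees; the focal length in pixels is half the picture's height over the tangent of half this angle, whatever the lens; pixels are square), "cx", "cy" (the principal point, pixels), "rvec" (rotation vector, rad) and "tvec" (3), from world to camera coordinates, as OpenCV has them; the wrist camera has in their place "tool_from_camera" (4x4, takes a point from camera to tool coordinates, whose origin is the TCP and whose axes are the flange's). Camera axes: x right, y down, z forward; pixel columns grow to the right and rows downward; lengths in m; the calibration is good to about 2 mm. A picture is of the moment at which its call begins: read the wrist's pose just before it. camera_model takes no time and is no camera call.
- arm.sign_off(): hands the job in; it is judged then, once.
The state is a dict: "t": time; "qpos": joint angles; "qd": joint speeds; "joint_efforts": joint torques, N m; "tool_pos": TCP position; "orientation": TCP orientation; "wrist_force": force on the tool from outside, world axes, zero at the start; "wrist_torque": the same for the moment, N m; "opening": finger opening in m; "gripper_force": force on a finger pad.
Only numpy, scipy, OpenCV 4.12 (cv2) and the standard library are available. Lean on these libraries where they do the work, as an engineer would, in place of code of your own. Each camera call takes 0.05 s, during which the arm holds its last target. There are 200 camera calls.

### The job

Load the metal-cased module into the test jig without grasping it: press the jig's long side pedal down with one fingertip and hold it, so that the spring-closed flap stays open, and meanwhile with the other fingertip push the module along its lane, under the raised lip, until it is fully home against the back stop. Then take both fingers away so that the flap closes onto the module. Never pick up or tip the module, and leave the tape roll, flux bottle, screwdriver and blue bin alone.

Things in the scene. Friction and masses are not known exactly. Their poses are not given: they have to be found in the camera images.
- jig: Fixed test jig, grey base plate 250 x 96 mm, 10 mm thick. Origin on the table under the lane's centre; x along the lane in the push direction, y to the pedal's side, z up. Lane floor at z=10 mm between two dark steel guide rails, inner faces at y=-27 and +27 mm, 4 mm thick, top at z=22 mm, from x=-115 to +105 mm. All numbers below are in this frame, mm.
- stop (a point): Middle of the top edge of the dark back stop's face, at (105, 0, 32). With the module home against it, the module's origin is at (60, 0, 10) and its near end at x=15.
- module: Loose aluminium-cased driver module, a flat box 90 long x 50 wide x 24 mm high with white end caps, about 0.18 kg, lying in the lane (2 mm play each side), long axis along the lane. Origin at the centre of its underside; x along its length in the jig's x direction, z up. At the start its leading end is 10 to 40 mm short of the flap's lip.
- flap (a joint): Angle of the flap, rad: 0 closed, 0.62 fully open (end stop). Pressing the pedal down turns it open and raises the lip; above 0.48 the module passes under freely. Let go, a spring shuts it: it comes down on the module's top and rests there at about 0.42. Pressing at the pedal's middle takes about 4 N at first, 8 N fully open.
- hinge (a point): A point on the flap's hinge shaft, at (0, 40, 44). The shaft, 10 mm thick, runs along x from -118 to +108, beside the lane, between two posts (8 x 14 mm, top at z=50) at x=-122 and +112. The pedal is on its +y side. On its -y side a cover plate over the lane's far part (x=60 to 106, top at z=47 closed; free edge rises to about 85 when open).
- pedal (a point): Middle of the pedal's top face, at (-40, 85, 38) when closed; sinks to about z=13 at 0.6 rad. Pedal: flat smooth steel plate of the flap, 160 mm long along x (x=-115 to +45), 45 mm wide (y=59 to 104), level when closed. One fingertip can press it and slide along it in x while the other stands in the lane behind the module.
- lip (a point): Lower inner corner of the lip's front face, at (60, -4, 13) when closed. The lip hangs from the cover plate's front edge, 6 mm thick (x=60 to 66), 23 mm wide (y=-27 to -4), and ends 3 mm above the lane's floor when closed: it blocks the module.
- tape_roll: Bystander: cardboard-coloured roll of tape lying flat, 72 mm across, 24 mm high. Origin at the centre of its underside.
- flux_bottle: Bystander: small white bottle, 44 mm across, 85 mm high. Origin at the centre of its underside.
- screwdriver: Bystander: screwdriver lying on the table about 200 mm long. Origin under its middle, x along its length.
- parts_bin: Bystander: open blue plastic bin 100 x 140 x 55 mm beyond the jig's back end. Origin at the centre of its underside.
There are look-alikes about, which are no part of the job. Of the things shaped like the module, the aluminium one is meant.

How it is judged:
On the way, in this order (a step that is already met when the one before it is completed fails the run):
1. a finger presses the pedal and the flap is open while the module is still short of the lip (value of joint flap above 0.44 rad and contact force between the fingers and flap above 0.5 N and x of module in the frame of jig below 0.017 m), for 0.1 s.
2. with the finger still holding the flap open, the module is pushed under the lip (value of joint flap above 0.44 rad and contact force between the fingers and flap above 0.5 N and x of module in the frame of jig above 0.03 m), for 0.05 s.
At the end, for the whole second after the job is handed in: the module lies flat in the lane, within 4 mm of the back stop, at rest, with the flap closed down onto its top (flap angle 0.34 to 0.48 rad, pressing with more than 0.5 N) (x of module in the frame of jig between 0.056 and 0.063 m and y of module in the frame of jig between -0.005 and 0.005 m and z of module in the frame of jig between 0.007 and 0.013 m and value of joint flap between 0.34 and 0.48 rad and contact force between flap and module above 0.5 N and linear speed of module below 0.02 m/s); the robot touches nothing.
It fails at once if the module is lifted more than 8 mm off the lane's floor or tipped by more than 0.2 rad (z of module in the frame of jig above 0.018 m or angle between module's own z axis and vertical above 0.2 rad).
It fails at once if the tape roll, flux bottle, screwdriver or bin is moved more than 15 mm (distance of any of tape_roll, flux_bottle, screwdriver, parts_bin from where it was at the start of the episode above 0.015 m).
It also fails if it takes over 38 s, if anything falls off the work surface, if the arm or the gripper's body presses on something with over 40 N, if the wrist force passes 120 N, or if a joint passes its speed limit or range.

## Working session

There is one attempt and no reset: what is moved stays moved. The work goes in short steps, Python scripts to look and compute and a tool call to move; the robot and the scene stay as the last step left them, time stands still between calls to the robot, and variables do not carry over. Pictures are saved under pics/ and viewed, at most 10 in all, crops included, and the job is handed in when it is done.

Besides the shell and the picture viewer there is one more tool, called as name(argument=value, ...) on one line, values as JSON. carry_out: Moves the arm, as the interface text tells. Its arguments: {"type":"object","properties":{"rows":{"type":"string"},"squeeze":{"type":"number"}},"required":["rows"]}

```bash
mkdir -p pics
cat > h.py <<'E'
import numpy as np, cv2
from workcell import sensors, optics, arm
def K(m):
    f=192/np.tan(np.radians(m["vertical_fov"])/2); return np.array([[f,0,m["cx"]],[0,f,m["cy"]],[0,0,1]])
def ray(name,px,st=None):
    m=optics.camera_model(name); d=np.linalg.inv(K(m))@[px[0],px[1],1]
    if "rvec" in m:
        R=cv2.Rodrigues(np.array(m["rvec"],float))[0]; t=np.array(m["tvec"],float).ravel(); return -R.T@t, R.T@d
    T=np.array(m["tool_from_camera"]); from scipy.spatial.transform import Rotation as Ro
    W=np.eye(4); W[:3,:3]=Ro.from_euler("xyz",st["orientation"]).as_matrix(); W[:3,3]=st["tool_pos"]; W=W@T
    return W[:3,3], W[:3,:3]@d
def onz(name,px,z,st=None):
    o,d=ray(name,px,st); return o+d*(z-o[2])/d[2]
def shot(name,fn=None):
    a=optics.read_camera(name)
    if fn: cv2.imwrite("pics/"+fn,cv2.resize(a[:,:,::-1],(768,576),interpolation=cv2.INTER_CUBIC))
    return a
E
python3 - <<'E'
from h import *
for n in ("top","side"):
    a=shot(n,n+"1.png"); np.save(n+".npy",a); m=optics.camera_model(n); print(n,m, ray(n,(256,192)))
print(optics.camera_model("wrist")); print(sensors.sense())
E
```

```text
top {'vertical_fov': 54.32334045942938, 'cx': 253.4033864265939, 'cy': 198.59790921875395, 'rvec': array([ 2.11777417, -2.09575894,  0.16538326]), 'tvec': array([0.02030017, 0.5801287 , 0.6910877 ])} (array([0.43923432, 0.00098737, 0.78843887]), array([ 0.20577945,  0.02717509, -0.9784045 ]))
side {'vertical_fov': 54.42363114329522, 'cx': 254.92828539523327, 'cy': 195.10550014339245, 'rvec': array([ 2.36519527, -0.46886199,  0.17260136]), 'tvec': array([-0.49671573,  0.21253695,  0.79795853])} (array([ 0.3200565 , -0.54108458,  0.73036129]), array([ 0.25570872,  0.62860679, -0.73453656]))
{'vertical_fov': 62.0966964559965, 'cx': 256.4794453285627, 'cy': 191.83322482610913, 'tool_from_camera': array([[-2.89426629e-05, -9.67663754e-01, -2.52243649e-01,
         7.14624043e-02],
       [ 9.99999746e-01, -2.07576719e-04,  6.81570426e-04,
         2.56392670e-04],
       [-7.11890906e-04, -2.52243565e-01,  9.67663514e-01,
         2.01817917e-02],
       [ 0.00000000e+00,  0.00000000e+00,  0.00000000e+00,
         1.00000000e+00]])}
{'t': 0.1, 'qpos': array([ 1.00749397e+00,  2.07363255e-01,  1.54278596e+00, -1.36716884e-05,
        1.39349653e+00, -1.50483397e-01]), 'qd': array([ 0.00017775, -0.0003798 , -0.0022706 ,  0.00075463,  0.00035568,
       -0.00017375]), 'joint_efforts': array([-1.26080511e-03, -3.71866214e+01, -2.82291645e+01,  6.98953704e-02,
        3.11694725e-02, -7.21101242e-05]), 'tool_pos': array([0.23051839, 0.52642398, 0.40360225]), 'orientation': array([-3.13956075e+00, -2.94491104e-04,  2.72877582e+00]), 'wrist_force': array([-0.10829047,  0.05855588,  0.47606209]), 'wrist_torque': array([ 0.04160354,  0.02179076, -0.02607728]), 'gripper_force': 0.0, 'opening': 0.09358902182238285}
```

View pics/top1.png

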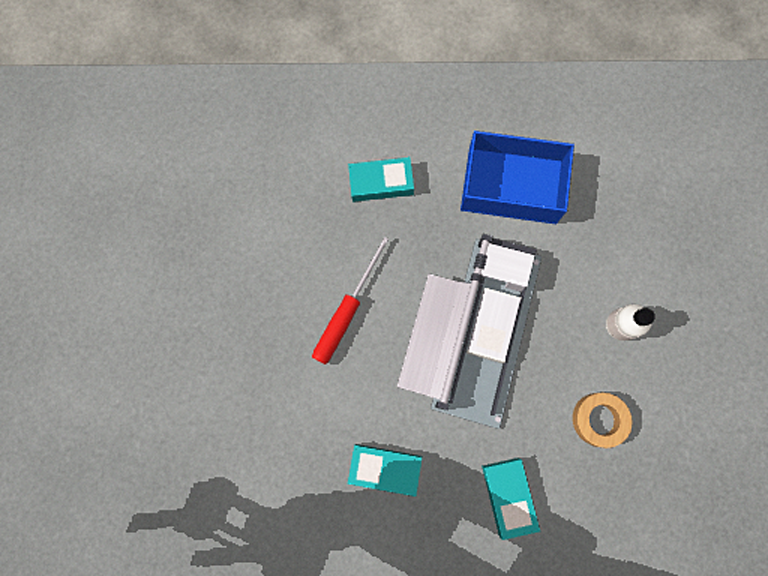

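View pics/side1.png

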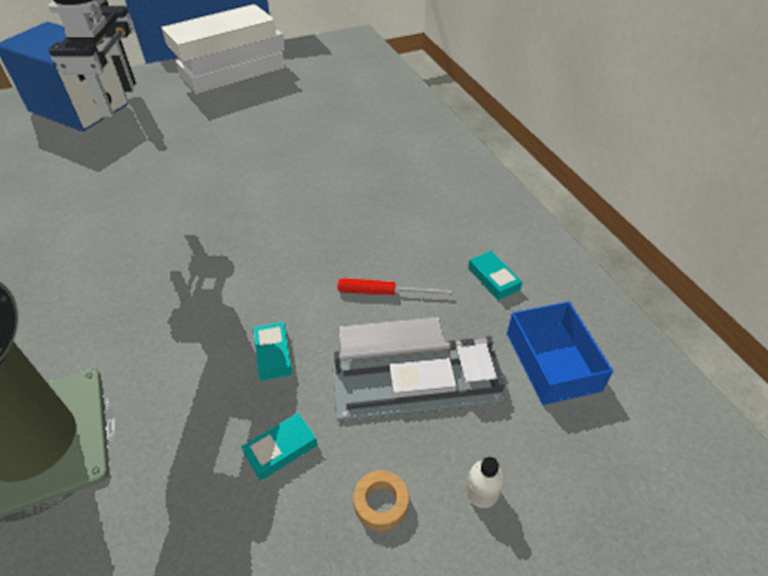

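The aluminium module is in the lane at view px (495,325) in the top picture. The three teal boxes at (381,180), (385,470) and (511,500) are look-alikes, wrong in colour and outside the lane. I'll enlarge the jig to confirm this.

Run:
```python
from h import *
a=np.load("top.npy")[150:290,255:375]
cv2.imwrite("pics/c1.png",cv2.resize(a[:,:,::-1],None,fx=4.25,fy=4.25,interpolation=cv2.INTER_CUBIC))
a=np.load("side.npy")[205:285,215:345]
cv2.imwrite("pics/c2.png",cv2.resize(a[:,:,::-1],None,fx=6,fy=6,interpolation=cv2.INTER_CUBIC))
```

```text
(no output)
```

View pics/c1.png

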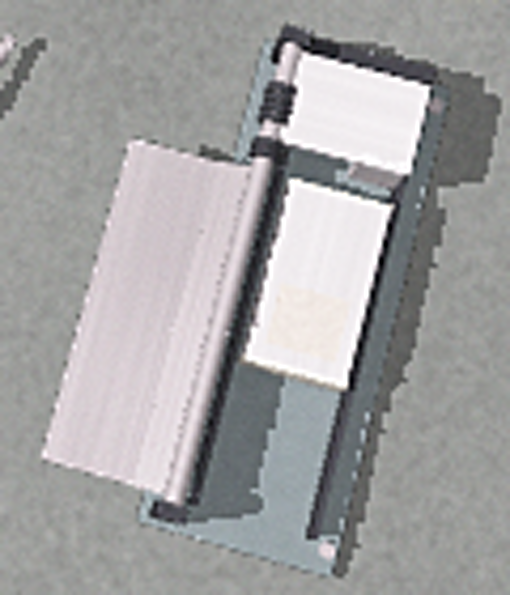

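View pics/c2.png

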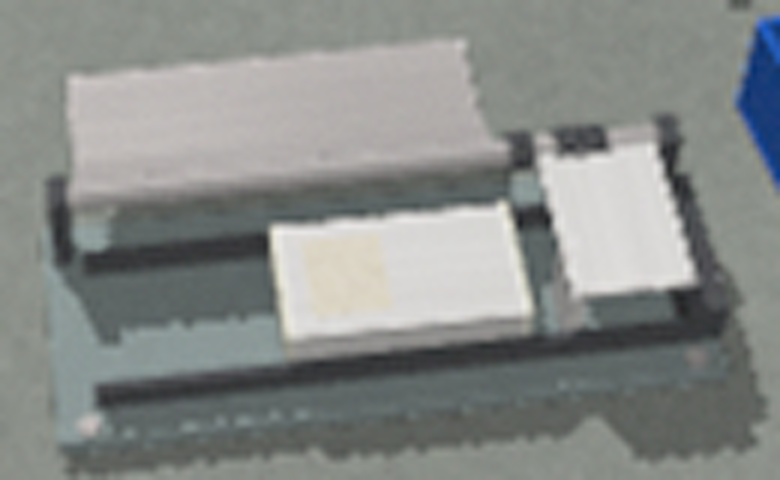

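The crop confirms it: a silver box with thin end caps lies in the lane, with its top corners at crop px (288,180), (395,204), (348,389) and (243,360). The pedal's outer corners are at (133,143) and (43,460), and the base's near corners at (142,520) and (335,575).

Run:
```python
from h import *
from scipy.optimize import least_squares
def c1(p): return (p[0]+.5)/4.25-.5+255,(p[1]+.5)/4.25-.5+150
def c2(p): return (p[0]+.5)/6-.5+215,(p[1]+.5)/6-.5+205
obs=[("top",c1((133,143)),(45,104,38)),("top",c1((43,460)),(-115,104,38)),("top",c1((335,575)),(-125,-48,10)),("top",c1((142,520)),(-125,48,10)),
("side",c2((465,42)),(45,104,38)),("side",c2((68,75)),(-115,104,38)),("side",c2((62,447)),(-125,-48,10)),]
W=[onz(n,p,q[2]/1e3)[:2] for n,p,q in obs]; J=np.array([q[:2] for *_,q in obs])/1e3
def rot(a): return np.array([[np.cos(a),-np.sin(a)],[np.sin(a),np.cos(a)]])
r=least_squares(lambda v:(J@rot(v[2]).T+v[:2]-W).ravel(),[.6,0,0]).x
print(r, ((J@rot(r[2]).T+r[:2]-W)*1e3).round(1))
np.save("jig.npy",r)
for n,f,ps in(("top",c1,[(288,180),(395,204),(348,389),(243,360)]),("side",c2,[(270,226),(508,204),(532,318),(288,342)])):
    M=np.array([onz(n,f(p),.034)[:2] for p in ps]); print(n,((M-r[:2])@rot(r[2])*1e3).round(1))
s=sensors.sense(); print(s["tool_pos"],s["orientation"])
```

```text
[ 0.54422099 -0.12719236 -0.28959261] [[ 1.2 -1. ]
 [-0.2  2.4]
 [-1.9 -1.6]
 [ 1.1 -0.8]
 [ 0.2  0.9]
 [-0.3  1.5]
 [-0.2 -1.4]]
top [[ 48.7  28.2]
 [ 52.2 -23.8]
 [-39.9 -25.3]
 [-41.3  25.3]]
side [[-42.1  25. ]
 [ 48.8  25.7]
 [ 48.5 -25.3]
 [-41.1 -26.2]]
[0.23051839 0.52642398 0.40360225] [-3.13956075e+00 -2.94491104e-04  2.72877582e+00]
```

carry_out(rows="0.32 1.7 -3.75 -0.5 0.02; 0.32 3.3 -7.5 -1 0.04; 0.32 5 -11.2 -2 0.06; 0.32 6.7 -15 -3 0.08; 0.32 8.3 -18.7 -4 0.1; 0.32 10 -22.5 -4 0.123; 0.32 11.7 -26.2 -4 0.123; 0.32 13.3 -30 -4 0.123")

```text
t: 0.77
tool_pos: [0.3637, 0.2248, 0.3641]
orientation: [-3.141, -0.001, 2.852]
wrist_force: [1.6, -0.1, 0.2]
opening: 0.0641
gripper_force: 0.0
```

carry_out(rows="0.32 1.7 -3.75 -0.5 0; 0.32 3.3 -7.5 -1 0; 0.32 5 -11.2 -2 0; 0.32 6.7 -15 -3 0; 0.32 8.3 -18.7 -4 0; 0.32 10 -22.5 -4 0; 0.32 11.7 -26.2 -4 0; 0.32 13.4 -30 -4 0")

```text
t: 1.43
tool_pos: [0.4977, -0.0751, 0.3239]
orientation: [3.141, -0.001, 2.851]
wrist_force: [1.1, -0.1, -0.0]
opening: 0.0639
gripper_force: 0.0
```

```bash
cat > st.py <<'E'
from h import *
r=np.load("jig.npy"); c,s=np.cos(r[2]),np.sin(r[2]); R=np.array([[c,-s],[s,c]])
def stat():
    st=sensors.sense(); print("t",st["t"],"jig xy",((np.array(st["tool_pos"][:2])-r[:2])@R*1e3).round(1),"tip z",round((st["tool_pos"][2]-.199)*1e3,1),"ori",np.round(st["orientation"],3),"F",np.round(st["wrist_force"],1),"open",st["opening"]); return st
E
python3 - <<'E'
from st import *
stat(); st=sensors.sense(); shot("wrist","w1.png"); 
print(st["tool_pos"],st["qpos"])
E
```

```text
t 1.4333 jig xy [-59.5  36.6] tip z 124.9 ori [ 3.141e+00 -1.000e-03  2.851e+00] F [ 1.1 -0.1 -0. ] open 0.06393318002212002
[ 0.49765669 -0.0751128   0.32393259] [-3.21980652e-01  1.39433713e-01  1.79748002e+00  2.15395407e-04
  1.20598994e+00 -1.60256801e+00]
```

View pics/w1.png

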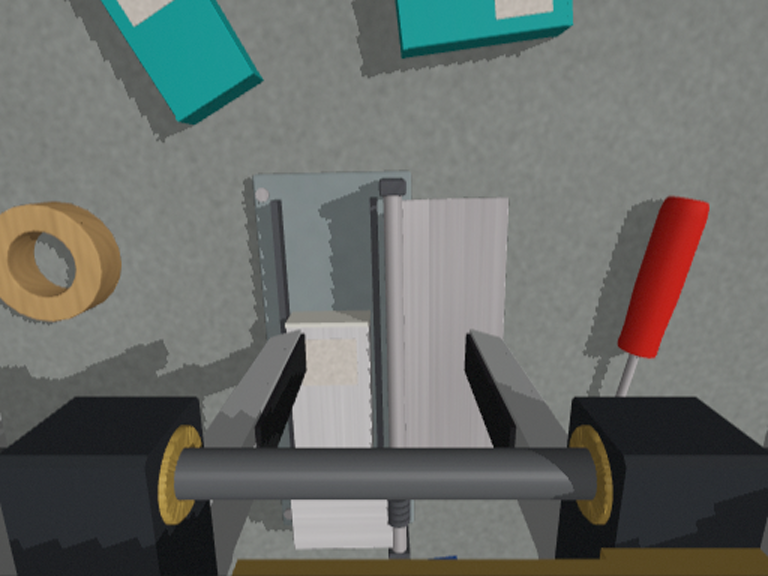

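The wrist picture shows the module's near top edge at view px (286–368, 321), the base's near corners at (253,173) and (411,172), and the pedal's outer near corner at (508,198).

Run:
```python
from st import *
st=sensors.sense()
for p,z,n in [((253,173),10,"-125,-48"),((411,172),10,"-125,48"),((508,198),38,"-115,104"),((286,321),34,"modR"),((368,322),34,"modL")]:
    w=onz("wrist",((p[0]+.5)/1.5-.5,(p[1]+.5)/1.5-.5),z/1e3,st); print(n,((w[:2]-r[:2])@R*1e3).round(1))
```

```text
-125,-48 [-119.2  -48.2]
-125,48 [-119.4   46.4]
-115,104 [-105.9   98.3]
modR [-33.9 -28.5]
modL [-33.1  20.4]
```

Run:
```python
from st import *
st=stat(); a=shot("wrist"); b=shot("wrist"); cv2.imwrite("pics/w2.png",cv2.resize(b[:,:,::-1],(768,576)))
g=b.astype(int)
# compare shift with the earlier picture
o=cv2.resize(cv2.imread("pics/w1.png"),(512,384),interpolation=cv2.INTER_AREA)[:,:,::-1]
f=lambda x:cv2.cvtColor(np.ascontiguousarray(x),cv2.COLOR_RGB2GRAY).astype(np.float32)[:210]
print(cv2.phaseCorrelate(f(o),f(b),cv2.createHanningWindow((512,210),cv2.CV_32F)))
st=stat()
```

```text
t 1.4833 jig xy [-54.9  31.7] tip z 126.0 ori [-3.137  0.006  2.847] F [ 2.6 -4.1 -0.1] open 0.06393547865203623
((2.8501884121612875, -4.567443138057115), 0.9659260280292343)
t 1.5833 jig xy [-58.7  36.2] tip z 125.3 ori [-3.142 -0.     2.847] F [ 0.1  0.7 -1.1] open 0.06398830319559749
```

Run:
```python
from st import *
for i in range(6): shot("wrist")
st=stat(); b=shot("wrist")
o=cv2.resize(cv2.imread("pics/w1.png"),(512,384),interpolation=cv2.INTER_AREA)[:,:,::-1]
f=lambda x:cv2.cvtColor(np.ascontiguousarray(x),cv2.COLOR_RGB2GRAY).astype(np.float32)[:210]
(dx,dy),_=cv2.phaseCorrelate(f(o),f(b),cv2.createHanningWindow((512,210),cv2.CV_32F)); print(dx,dy)
for p,z,n in [((253,173),10,"-125,-48"),((411,172),10,"-125,48"),((508,198),38,"-115,104"),((286,321),34,"modR"),((368,322),34,"modL")]:
    w=onz("wrist",((p[0]+.5)/1.5-.5+dx,(p[1]+.5)/1.5-.5+dy),z/1e3,st); print(n,((w[:2]-r[:2])@R*1e3).round(1))
```

```text
t 1.8833 jig xy [-61.1  39.8] tip z 125.5 ori [ 3.141e+00 -1.000e-03  2.854e+00] F [-0.5 -0.3 -0.4] open 0.06418923658266984
-3.1753956218303188 1.5195279693249404
-125,-48 [-125.6  -41.9]
-125,48 [-126.4   52.7]
-115,104 [-113.2  104.9]
modR [-40.4 -21.7]
modL [-39.9  27.1]
```

carry_out(rows="0.32 0 0 -1.2 0; 0.32 0 0 -2.6 0; 0.32 0 0 -4 0; 0.32 0 0 -5.4 0; 0.32 0 0 -6.6 0; 0.32 0 0 -7.3 0; 0.32 0 0 -7.5 0; 0.32 0 0 -7.5 0")

```text
t: 2.6
tool_pos: [0.4974, -0.0725, 0.2493]
orientation: [3.142, -0.001, 2.853]
wrist_force: [-0.3, 0.0, -0.2]
opening: 0.0641
gripper_force: 0.0
```

Run:
```python
from st import *
for i in range(5): shot("wrist")
st=stat(); b=shot("wrist","w3.png")
```

```text
t 2.85 jig xy [-59.7  38.6] tip z 51.5 ori [-3.142e+00  2.000e-03  2.852e+00] F [-0.7 -0.3  0.7] open 0.06396940341274064
```

View pics/w3.png

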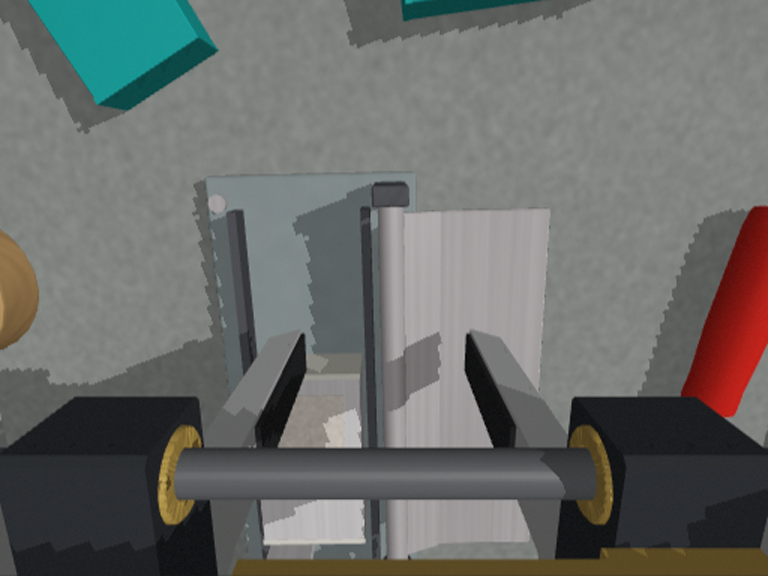

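The fingertips are above the lane behind the module (view row 335) and above the pedal. The module's near top edge is at (305–366, 375) and the base's near corners at (207,178) and (415,172). The pedal's outer near corner is at (550,208).

Run:
```python
from st import *
st=stat(); st2=dict(st)
for p,z,n in [((207,178),10,"-125,-48"),((415,172),10,"-125,48"),((550,208),38,"-115,104"),((365,375),34,"modL"),((361,352),10,"modLbottom")]:
    w=onz("wrist",((p[0]+.5)/1.5-.5,(p[1]+.5)/1.5-.5),z/1e3,st); print(n,((w[:2]-r[:2])@R*1e3).round(1))
```

```text
t 2.9 jig xy [-59.8  38.5] tip z 51.4 ori [-3.142e+00  2.000e-03  2.852e+00] F [-0.8  0.  -0. ] open 0.06378115090797956
-125,-48 [-124.5  -41.1]
-125,48 [-127.1   52.2]
-115,104 [-113.6  104.4]
modL [-39.7  29.8]
modLbottom [-40.8  26.9]
```

carry_out(rows="0.32 0.06 0.2 -0.5 0; 0.32 0.06 0.2 -1 0; 0.32 0.06 0.2 -1.5 0; 0.32 0.06 0.2 -2 0; 0.32 0.06 0.2 -2.5 0; 0.32 0.06 0.2 -2.9 0; 0.32 0.06 0.2 -3.2 0; 0.32 0.06 0.2 -3.2 0")

```text
t: 3.57
tool_pos: [0.4992, -0.0717, 0.2186]
orientation: [3.142, 0.003, 2.851]
wrist_force: [-0.8, -0.9, 9.1]
opening: 0.0638
gripper_force: 4.0
```

Run:
```python
from st import *
for i in range(4): shot("wrist")
stat(); a=optics.read_camera("side")[190:290,200:350]
cv2.imwrite("pics/s3.png",cv2.resize(a[:,:,::-1],None,fx=5,fy=5,interpolation=cv2.INTER_CUBIC)); stat()
```

```text
t 3.7667 jig xy [-59.   40.6] tip z 20.0 ori [3.141e+00 3.000e-03 2.851e+00] F [-1.8  0.1  8.7] open 0.06383898053969475
t 3.8167 jig xy [-59.   40.6] tip z 20.0 ori [3.141e+00 3.000e-03 2.852e+00] F [-0.1  0.2  9.5] open 0.06427945830600497
```

View pics/s3.png

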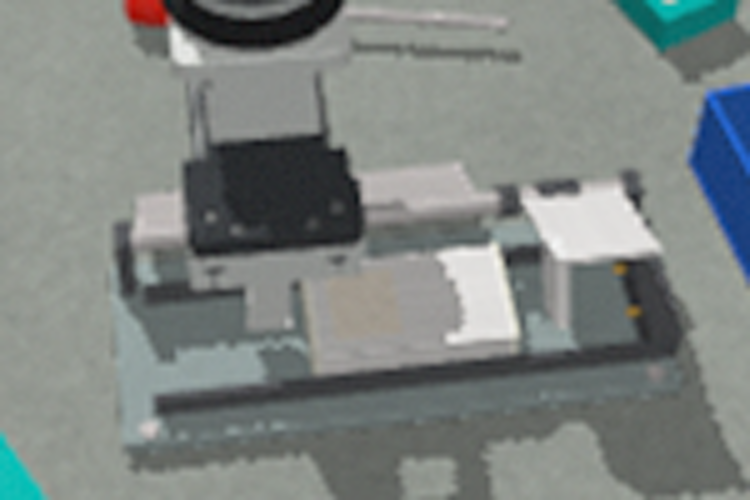

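The side picture shows the cover and lip raised at crop px (560,230–310), and the lane finger standing behind the module at (270,310). I'll press a little deeper and start the push.

carry_out(rows="0.32 0 0 -0.1 0; 0.32 0 0 -0.2 0; 0.32 0 0 -0.2 0; 0.32 0.24 -0.07 -0.2 0; 0.32 0.48 -0.14 -0.2 0; 0.32 0.72 -0.21 -0.2 0; 0.32 0.86 -0.26 -0.2 0; 0.32 0.86 -0.26 -0.2 0")

```text
t: 4.48
tool_pos: [0.506, -0.0728, 0.2152]
orientation: [3.14, -0.005, 2.852]
wrist_force: [-3.4, 4.7, 7.3]
opening: 0.064
gripper_force: 3.6
```

Run:
```python
from st import *
stat(); shot("wrist"); shot("wrist"); stat()
```

```text
t 4.4833 jig xy [-52.2  41.2] tip z 16.2 ori [ 3.14  -0.005  2.852] F [-3.4  4.7  7.3] open 0.06400065054294743
t 4.5833 jig xy [-52.2  41.3] tip z 16.2 ori [ 3.14  -0.004  2.852] F [-2.7  3.   6.7] open 0.0642349860751012
```

carry_out(rows="0.32 0.4 -0.12 0 0; 0.32 0.86 -0.26 0 0; 0.32 1.32 -0.39 0 0; 0.32 1.78 -0.53 0 0; 0.32 2.24 -0.67 0 0; 0.32 2.7 -0.8 0 0; 0.32 3.1 -0.92 0 0; 0.32 3.45 -1.03 0 0")

```text
t: 5.25
tool_pos: [0.5396, -0.0823, 0.2144]
orientation: [3.139, -0.009, 2.852]
wrist_force: [-5.8, 5.3, 8.1]
opening: 0.0638
gripper_force: 4.4
```

Run:
```python
from st import *
stat(); shot("wrist"); shot("wrist"); shot("wrist"); stat()
a=optics.read_camera("side")[190:290,200:350]
cv2.imwrite("pics/s4.png",cv2.resize(a[:,:,::-1],None,fx=5,fy=5,interpolation=cv2.INTER_CUBIC))
```

```text
t 5.25 jig xy [-17.3  41.7] tip z 15.4 ori [ 3.139 -0.009  2.852] F [-5.8  5.3  8.1] open 0.06381440850815166
t 5.4 jig xy [-16.7  41.7] tip z 15.6 ori [ 3.139 -0.006  2.852] F [-4.   5.   5.8] open 0.0638173454884646
```

View pics/s4.png

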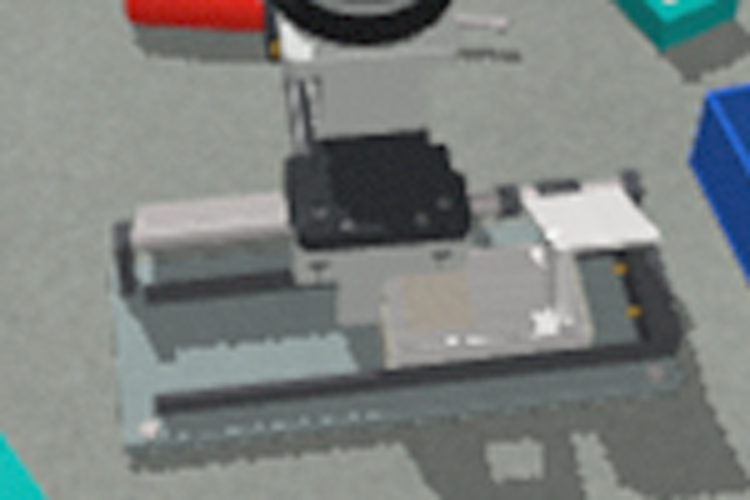

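The module's front is under the raised lip (near end at crop px 385, lip at 560), and the flap is still held open. I'll continue to the stop.

carry_out(rows="0.32 0.4 -0.12 0 0; 0.32 0.8 -0.24 0 0; 0.32 1.2 -0.36 0 0; 0.32 1.55 -0.46 0 0; 0.32 1.85 -0.55 0 0; 0.32 2.05 -0.61 0 0; 0.32 2.2 -0.66 0 0; 0.32 2.3 -0.69 0 0")

```text
t: 6.12
tool_pos: [0.5626, -0.0892, 0.2144]
orientation: [3.139, -0.008, 2.852]
wrist_force: [-4.9, 5.5, 5.6]
opening: 0.0643
gripper_force: 4.1
```

Run:
```python
from st import *
stat(); shot("wrist"); shot("wrist"); shot("wrist"); stat()
```

```text
t 6.1167 jig xy [ 6.8 41.7] tip z 15.4 ori [ 3.139 -0.008  2.852] F [-4.9  5.5  5.6] open 0.06429042707527402
t 6.2667 jig xy [ 7.  41.7] tip z 15.5 ori [ 3.139 -0.007  2.852] F [-4.2  5.4  4.4] open 0.06392433129835452
```

carry_out(rows="0.32 0.04 -0.01 0 0; 0.32 0.08 -0.02 0 0; 0.32 0.12 -0.04 0 0; 0.32 0.16 -0.05 0 0; 0.32 0.2 -0.06 0 0; 0.32 0.24 -0.07 0 0; 0.32 0.24 -0.07 0 0; 0.32 0.24 -0.07 0 0")

```text
t: 6.93
tool_pos: [0.5648, -0.0898, 0.2144]
orientation: [3.139, -0.009, 2.852]
wrist_force: [-5.4, 5.4, 7.3]
opening: 0.064
gripper_force: 4.2
```

Run:
```python
from st import *
stat()
a=optics.read_camera("side")[190:290,200:350]
cv2.imwrite("pics/s5.png",cv2.resize(a[:,:,::-1],None,fx=5,fy=5,interpolation=cv2.INTER_CUBIC))
```

```text
t 6.9333 jig xy [ 9.1 41.7] tip z 15.4 ori [ 3.139 -0.009  2.852] F [-5.4  5.4  7.3] open 0.06397487559493827
```

View pics/s5.png

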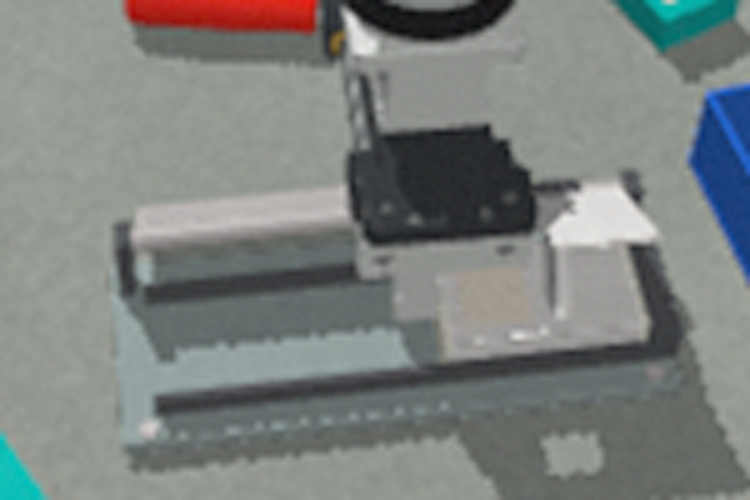

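The module is almost at the back stop, with its far end at crop px 648 and the stop at about 655. I'll keep pushing until the force rises.

carry_out(rows="0.32 0.04 -0.01 0 0; 0.32 0.08 -0.02 0 0; 0.32 0.12 -0.04 0 0; 0.32 0.16 -0.05 0 0; 0.32 0.2 -0.06 0 0; 0.32 0.24 -0.07 0 0; 0.32 0.24 -0.07 0 0; 0.32 0.24 -0.07 0 0")

```text
t: 7.65
tool_pos: [0.5659, -0.0901, 0.2144]
orientation: [3.139, -0.014, 2.852]
wrist_force: [-11.0, 6.6, 12.1]
opening: 0.0638
gripper_force: 7.5
```

The force rose while the motion stalled, so the module is home. I'll back off, then lift.

carry_out(rows="0.32 -0.3 0.09 0 0; 0.32 -0.7 0.21 0 0; 0.32 -1.1 0.33 0 0; 0.32 -1.5 0.45 0 0; 0.32 -1.5 0.45 0.2 0; 0.32 -1.5 0.45 0.5 0; 0.32 -1.5 0.45 0.9 0; 0.32 -1.5 0.45 1.4 0")

```text
t: 8.32
tool_pos: [0.5538, -0.0876, 0.2291]
orientation: [-3.141, -0.002, 2.852]
wrist_force: [-0.7, 0.6, -0.5]
opening: 0.0637
gripper_force: 0.0
```

carry_out(rows="0.32 0 0 1 0; 0.32 0 0 2.5 0; 0.32 0 0 4.5 0; 0.32 0 0 6.5 0; 0.32 -1 1 9 0; 0.32 -3 3 11 0; 0.32 -5 6 13 0; 0.32 -7 9 15 0")

```text
t: 8.98
tool_pos: [0.483, 0.0023, 0.3807]
orientation: [-3.141, -0.0, 2.849]
wrist_force: [1.2, 1.0, 0.0]
opening: 0.0642
gripper_force: 0.0
```

carry_out(rows="0.32 -3 3 0 0; 0.32 -5 6 0 0; 0.32 -6 9 0 0; 0.32 -7 12 0 0; 0.32 -7 14 0 0; 0.32 -7 15 0 0; 0.32 -7 15 0 0; 0.32 -7 15 0 0")

```text
t: 9.65
tool_pos: [0.4142, 0.1519, 0.3797]
orientation: [-3.141, 0.0, 2.853]
wrist_force: [-0.0, 0.5, -0.5]
opening: 0.0636
gripper_force: 0.0
```

Run:
```python
from st import *
stat()
a=optics.read_camera("side")[190:290,200:350]; b=optics.read_camera("top")[150:290,255:375]
a=cv2.resize(a,None,fx=3,fy=3,interpolation=cv2.INTER_CUBIC); b=cv2.resize(b,(257,300),interpolation=cv2.INTER_CUBIC)
cv2.imwrite("pics/s6.png",np.hstack([a,b])[:,:,::-1])
```

```text
t 9.65 jig xy [-204.3  230.4] tip z 180.7 ori [-3.141  0.     2.853] F [-0.   0.5 -0.5] open 0.06361739201242007
```

View pics/s6.png

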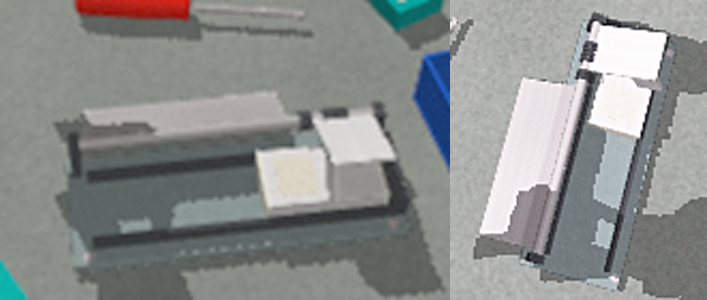

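The module is under the closed flap, with its near edge at (588,124)–(641,138) in the right half of the picture. I'll check that x before handing in.

Run:
```python
from st import *
xs=[]
for n,p in [("top",((588-450)/2.1417+255,124/2.143+150)),("top",((641-450)/2.1417+255,138/2.143+150)),("side",(256/3+200,151/3+190))]:
    q=((onz(n,p,.034)[:2]-r[:2])@R*1e3).round(1); print(q); xs.append(q[0])
if min(xs)>11: print(arm.sign_off())
```

```text
[15.1 25.1]
[ 16.8 -26.1]
[16.6 24.2]
the job is handed in; nothing more can be done
None
```

The module was pushed home against the back stop with the pedal held down, the flap has closed onto it, and the job is handed in; the final images put its near end at x ≈ 15–17 mm (15 is home), but no verdict came back.

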